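# Crack the dry box for a humidity reading

### The arm

A 6-joint arm with a two-finger parallel gripper is mounted at the origin on a cart in front of the work surface, level with it; the furniture and walls round the work are solid. World frame = base frame: x ahead of the robot, y to its left, z up, the work surface at z = 0. Lengths are in m, angles in rad, forces in N, time in s.
With the tool pointing down it reaches from about 0.25 to 0.8 m from the base axis. Payload 3.9 kg.
Tool frame: the origin (TCP) lies at the very end of the fingers, on their centre line; the grasp point (between the pads) lies 19 mm behind it (arm.pinch_z is the distance from the TCP to the grasp point, in m); z points along the fingers, y is the direction in which the jaws open and shut (so a half turn about z gives the same grasp; the last joint's range is limited). The gripper opens to 85 mm and grips with 20 to 120 N. Pads are 22 mm wide; open, the fingers measure 114 mm over their backs; the gripper's body (76 mm by 85 mm) begins 54 mm behind the grasp point. The pads swing forward as they close: fully open they stand 13 mm farther back than shut.
Start: joints at [1.196, 0.26, -0.138, 1.173, 0, 1.571], TCP at [0.192, 0.489, 0.231] pointing down, gripper open.
Joint ranges: [-2.78, 2.78], [-0.83, 1.72], [-1.28, 1.37], [-1.9, 2.12], [-1.57, 1.48], [-3.14, 3.14]. Speed limits (rad/s): [2.57, 2.57, 3.14, 3.14, 3.14, 3.14].

### API

Orientations are given as a 3x3 rotation matrix whose columns are the frame's x, y, z axes.
In Python, from station import arm, viewer, recognise gives the robot as it stands.
- The arm moves only by the tool servo_tool, never from a script. Its argument "moves" is a list of rows, each a list of 7 numbers: the closure, from 0 (fully open) to 1 (shut), then the shift along the tool's x, y, z in mm, then the turn, a rotation vector about the tool's x, y, z in degrees. A call has 1 to 20 rows; each row is the pose to reach, as a shift and turn from the pose commanded when the call began, along the tool's axes at that moment; what a row does not reach only later rows make up. A row lasts 1/12 s, in which the tool goes at most 41.7 mm and 7.16 degrees, less where a joint would pass 70% of its speed; a pose out of reach is approached as far as the arm can. A call with a gripper value outside its range is refused whole. The fingers move at their own pace and stop on an object; "grip_force" is the grip in N (left out, the last holds). Time passes only in rows, so rows that repeat a pose let the fingers close. It gives the time, the measured TCP pose, the force and the opening at its end, in the units of the state.
- arm.read_state(): the state, without advancing time (a new reading comes with each control period).
- viewer.grab_frame(name): name is "side" or "top" or "wrist"; returns the picture (480x640x3 uint8, red, green, blue); there is no depth.
- viewer.camera_info(name): a dict with "fovy" (degrees; the focal length in pixels is half the picture's height over the tangent of half this angle, whatever the lens; pixels are square), "cx", "cy" (the principal point, pixels), "D" ([k1, k2, p1, p2, k3] as OpenCV has them; the pictures are not rectified), "R" (3x3) and "t" (3): a world point X has camera coordinates R X + t. Camera axes: x right, y down, z forward; pixel columns grow to the right and rows downward; lengths in m; the calibration is good to about 2 mm. A picture is of the moment at which its call begins: read the wrist's pose just before it. camera_info takes no time and is no camera call; for the wrist camera it gives the pose at the moment of the call.
- arm.close_job(): hands the job in, once; it reports no verdict.
Trained networks look in the newest picture that a camera, given by its name, has taken for a name from the list of things; names that differ only in an ending like _2 or _b are one class to them, and where a whole thing is asked for, a point or a joint stands for the part that bears it (a point fixed in the world has none). Each returns a list of dicts, best first, with "conf" (0 to 1); they miss things now and then, are a little off and sometimes report something else, mostly with a low value. They report only what shows in the picture. A call takes as long as a camera call. They do not tell look-alikes from the thing itself.
- recognise(camera, thing): "location" ([row, column] in pixels, amid what is visible of it).
The state is a dict: "t": time; "qpos": joint angles; "qvel": joint speeds; "joint_torque": joint torques, N m; "tool_pos": TCP position; "orientation": TCP orientation; "force": force on the tool from outside, world axes, zero at the start; "ft_torque": the same for the moment, N m; "finger_gap": finger opening in m.
Only numpy, scipy, OpenCV 4.12 (cv2) and the standard library are available. Lean on these libraries where they do the work, as an engineer would, in place of code of your own. Each camera call takes 0.05 s, during which the arm holds its last target. There are 200 camera calls.

### The job

Take the humidity probe out of its leaning rest and stand it upright, tip down, in the cup beside the dry box, fully down on the cup's floor, and let go of it. Then take the bar handle of the dry box's lid, break the lid free of its sticking gasket without letting it fly open, and hold it slightly open, with a gap of about 30 mm at the front edge, so that the air that comes out can be read. Finish while still holding the lid steady like that; do not put it down or let go, and leave the die, jar and collar near by where they are.

Things in the scene. Friction and masses are not known exactly. Their poses are not given: they have to be found in the camera images.
- probe: Humidity probe: straight round rod 130 mm long, 50 to 100 g. Steel stem 15 mm thick; black grip head 21 mm thick, the last 38 mm. Origin at the middle of its length, on its axis; z points along the rod to the head (head from z = +27 to +65 mm, tip at -65). It starts in the rest, head up, leaning 35 degrees to the rest's -x side, 56 mm of it in the socket, a few mm loose; draw it out along its axis.
- rest: Leaning rest, fixed: dark steel base plate 120 x 80 x 8 mm with a square steel socket (22 mm inside, 28 mm outside, 60 mm long, closed at the bottom) leaning 35 degrees, its mouth towards -x. Origin at the centre of the underside, z up; -x faces roughly the robot. Mouth centre at x = -14, z = 71 mm.
- cup_floor (a point): Centre of the inner floor of the upright round probe cup, 14 mm above the table. Cup: dark steel, 26 mm inside, 38 mm outside, 50 mm deep inside, mouth 64 mm above the table; it stands on the dry box's base plate, its axis 60 mm left (+y) of the box's left wall. Axes as the box's: z up, -x to its front (robot) side. A seated probe's middle is 65 mm above this point, with 0.22 rad of play.
- lid_hinge (a point): Middle of the lid's hinge line, at the back upper edge of the dry box, 83 mm above the table. The box (grey metal, 150 x 130 mm, 82 mm high) is bolted down on an aluminium base plate. Axes as the box's: y along the hinge line, z up, -x to the front. The lid (aluminium, 158 x 134 x 7 mm, 220 to 370 g) reaches 158 mm forward of the hinge line.
- lid_bar (a point): Middle of the lid's bar handle: dark steel round bar, 12 mm thick, 64 mm long between two posts, along y (parallel to the hinge), 36 mm above the lid's upper face; closed, it lies 44 mm above and 129 mm in front of the hinge line (127 mm above the table). The point turns with the lid. The bar can turn between the finger pads.
- lid_plate (a joint): Lid angle (rad): 0 closed, grows as the front edge lifts; 0.19 is a 30 mm gap at the front edge. The gasket sticks: from closed the bar needs an upward pull that peaks at about 15 to 20 N at once and falls off within 8 mm of lift; then 2 to 6 N hold the lid, which falls back if let go. The box stands firm.
- die: Bystander: grey die block, 30 x 40 x 20 mm, on the table in front of the work; origin at the centre of its underside. Leave alone.
- jar: Bystander: glass jar of swabs, 52 mm in diameter, 100 mm high with the swabs, behind the work; origin at the centre of its underside. Leave alone.
- ring: Bystander: small orange-brown collar, 26 mm outside, 10 mm high, in front of the work; origin at the centre of its underside. Leave alone.
Not all that is in view belongs to the job. Of the things like the probe, leave any that is yellow; of the rest the smaller one is meant.

How it is judged:
By the outcome, as a careful person would: the job done as asked, in the order asked, and still so for the second after the job is handed in, while the arm keeps its last pose, push and grip.
It also fails if it takes over 51 s, if anything falls off the work surface, if the arm or the gripper's body presses on something with over 40 N, if the wrist force passes 120 N, or if a joint passes its speed limit or range.

## Working session

There is one attempt and no reset: what is moved stays moved. The work goes in short steps, Python scripts to look and compute and a tool call to move; the robot and the scene stay as the last step left them, time stands still between calls to the robot, and variables do not carry over. Pictures are saved under pics/ and viewed, on a budget of 10 in all, crops included, one or two more only if the job needs it, and the job is handed in when it is done.

Besides the shell and the picture viewer there is one more tool, called after ">>>" in YAML: its name, and indented under it one key for each argument. servo_tool: Moves the arm, as the interface text tells. Its arguments: {"type":"object","properties":{"moves":{"type":"array"},"grip_force":{"type":"number"}},"required":["moves"]}

```bash
ls; mkdir -p pics; python3 - <<'E'
from station import arm, viewer, recognise
import cv2,numpy as np
for n in ("side","top"):
    f=viewer.grab_frame(n); cv2.imwrite(f"pics/{n}0.png",f[:,:,::-1])
    c=viewer.camera_info(n); print(n,{k:np.round(v,4).tolist() for k,v in c.items()})
    for th in ("probe","rest","cup_floor","lid_hinge","lid_bar","lid_plate","die","jar","ring"):
        try: print(th,[(np.round(r["location"],1).tolist(),round(r["conf"],2)) for r in recognise(n,th)])
        except Exception as e: print(th,e)
s=arm.read_state();print(s["t"],s["tool_pos"],s["orientation"])
E
```

```text
pics
side {'fovy': 50.2067, 'cx': 321.529, 'cy': 239.5612, 'D': [0.0329, 0.0, 0.0, 0.0, 0.0], 'R': [[-0.9827, -0.1853, 0.0045], [-0.0965, 0.4904, -0.8661], [0.1583, -0.8515, -0.4998]], 't': [0.5938, 0.105, 1.2261]}
probe [([411.0, 327.5], 0.84), ([277.4, 350.4], 0.67), ([302.9, 418.9], 0.64)]
rest [([312.7, 329.5], 0.74)]
cup_floor [([225.9, 327.2], 0.57)]
lid_hinge [([223.0, 325.5], 0.71)]
lid_bar [([198.7, 332.1], 0.7), ([254.4, 250.6], 0.64)]
lid_plate [([196.5, 331.7], 0.88)]
die [([273.3, 389.7], 0.76)]
jar [([252.2, 248.0], 0.94), ([196.9, 331.6], 0.64)]
ring [([212.2, 391.4], 0.45)]
top {'fovy': 46.1088, 'cx': 322.8294, 'cy': 231.5568, 'D': [-0.0913, 0.0, 0.0, 0.0, 0.0], 'R': [[0.0239, -0.9997, -0.006], [-0.9976, -0.0234, -0.0651], [0.0649, 0.0076, -0.9979]], 't': [0.0923, 0.5912, 1.3938]}
probe [([265.7, 273.2], 0.72), ([327.4, 300.8], 0.68), ([291.9, 158.2], 0.44)]
rest [([248.6, 272.5], 0.9)]
cup_floor [([218.3, 421.3], 0.59)]
lid_hinge [([217.8, 419.2], 0.62)]
lid_bar [([222.2, 445.9], 0.64)]
lid_plate [([224.5, 446.8], 0.59)]
die [([296.2, 342.9], 0.73)]
jar [([154.5, 338.7], 0.81)]
ring [([296.1, 473.3], 0.4)]
1.0 [0.19217164 0.48856618 0.2313151 ] [[-9.30595435e-01  3.66049364e-01 -1.13138920e-05]
 [ 3.66049364e-01  9.30595434e-01  3.95578470e-05]
 [ 2.50087809e-05  3.26709089e-05 -9.99999999e-01]]
```

View pics/side0.png

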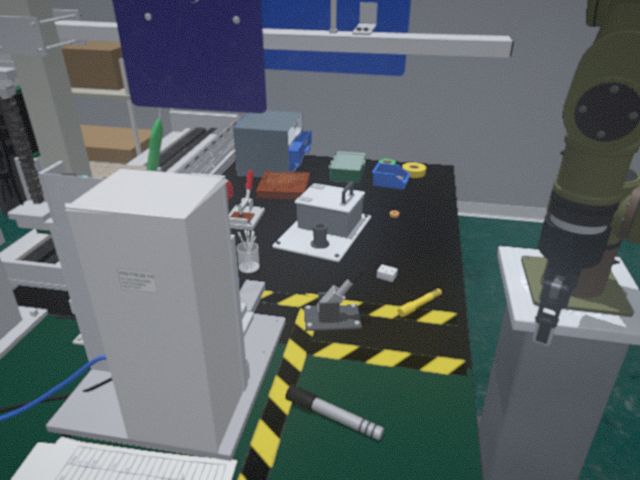

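View pics/top0.png

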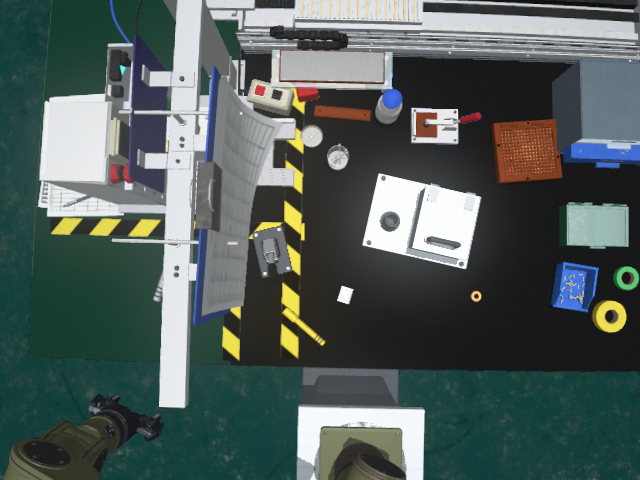

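Candidates for the probe, as [row, col] in the side view:
- The grey rod with a dark head in the rest, at (277,350), or (248,272) in the top view.
- The yellow rod at (303,419), which is excluded.
- The large black/silver rod at (411,327), which is bigger.

I choose the one in the rest and check it in a close composite.

```bash
cat > h.py <<'E'
import cv2,numpy as np
from station import arm, viewer, recognise
def K(c):
    f=240/np.tan(np.radians(c["fovy"])/2); return np.array([[f,0,c["cx"]],[0,f,c["cy"]],[0,0,1.]])
def ray(c,uv):   # uv=(col,row)
    p=cv2.undistortPoints(np.array([[uv]],float),K(c),np.array(c["D"]))[0,0]
    R=np.array(c["R"]); d=R.T@np.array([p[0],p[1],1]); return -R.T@np.array(c["t"]), d/np.linalg.norm(d)
def onz(c,uv,z):
    o,d=ray(c,uv); return o+d*(z-o[2])/d[2]
def proj(c,X):
    R=np.array(c["R"]); return cv2.projectPoints(np.array(X,float).reshape(-1,3),cv2.Rodrigues(R)[0],np.array(c["t"]),K(c),np.array(c["D"]))[0].reshape(-1,2)
def tri(c1,u1,c2,u2):
    (o1,d1),(o2,d2)=ray(c1,u1),ray(c2,u2)
    s=np.linalg.lstsq(np.c_[d1,-d2],o2-o1,rcond=None)[0]
    a,b=o1+s[0]*d1,o2+s[1]*d2; return (a+b)/2,np.linalg.norm(a-b)
E
python3 - <<'E'
from h import *
s=cv2.imread("pics/side0.png");t=cv2.imread("pics/top0.png")
def crop(im,c,r,w,lab):
    h=w*3//4; o=cv2.resize(im[r:r+h,c:c+w],(400,300),interpolation=cv2.INTER_CUBIC)
    cv2.putText(o,f"{lab} c{c} r{r} w{w}",(3,12),0,.4,(0,255,0));return o
cv2.imwrite("pics/comp.png",np.vstack([np.hstack([crop(t,235,210,80,"T"),crop(s,295,265,80,"S")]),np.hstack([crop(t,355,165,133,"T"),crop(s,270,175,107,"S")])]))
cs,ct=viewer.camera_info("side"),viewer.camera_info("top")
for n,a,b in [("rest",(329.5,312.7),(272.5,248.6)),("die",(389.7,273.3),(342.9,296.2)),("jar",(248,252.2),(338.7,154.5)),("ring",(394.5,213.5),(476,296)),("beam end",(510,45),(173,406)),("panel nr",(265,110),(240,308)),("panel nr2",(265,110),(197,322)),("panel far",(130,105),(275,125)),("panel far2",(130,105),(215,70))]:
    p,e=tri(cs,a,ct,b);print(n,p.round(3),round(e,4))
for c in (cs,ct): print((-np.array(c["R"]).T@c["t"]).round(3))
E
```

```text
rest [0.543 0.232 0.009] 0.0004
die [0.427 0.052 0.009] 0.0021
jar [0.779 0.071 0.039] 0.0048
ring [ 0.435 -0.286  0.001] 0.0001
beam end [0.284 0.321 0.579] 0.0
panel nr [0.534 0.274 0.469] 0.2258
panel nr2 [0.512 0.342 0.49 ] 0.2287
panel far [0.83  0.233 0.427] 0.1654
panel far2 [0.86  0.31  0.457] 0.0317
[0.4   1.103 0.701]
[0.497 0.096 1.43 ]
```

View pics/comp.png

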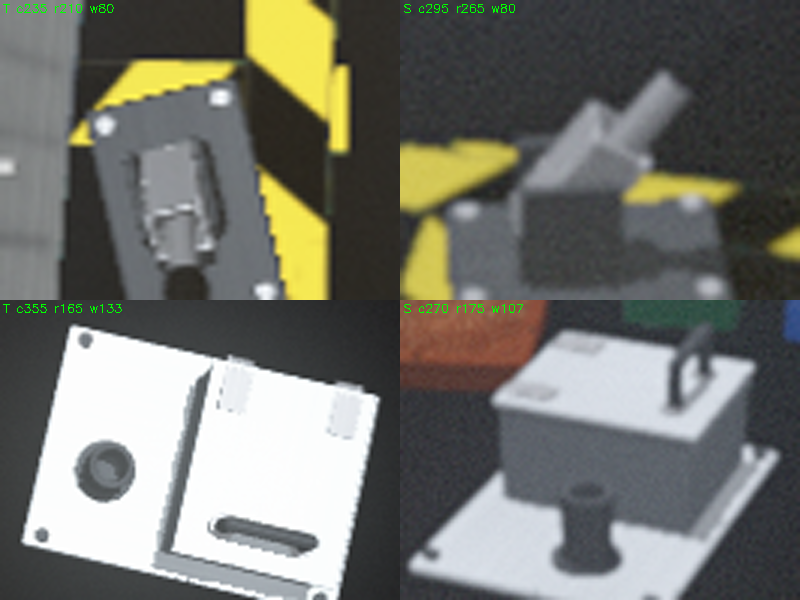

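```bash
python3 - <<'E'
from h import *
from scipy.optimize import least_squares
cs,ct=viewer.camera_info("side"),viewer.camera_info("top")
far_l,far_r,nr_r,nr_l=(309.4,324),(308.4,307.2),(353.4,305.4),(357,322.4)
S=[onz(cs,p,.01) for p in (far_l,far_r,nr_r,nr_l)]; T=[onz(ct,p,.01) for p in ((255.6,234.8),(279,229.2),(288,268))]
print(np.round(S,3));print(np.round(T,3))
for a,b in [(S[1],S[2]),(S[0],S[3]),(T[1],T[2])]: d=(a-b); print("len",np.linalg.norm(d).round(4),"yaw",np.degrees(np.arctan2(d[1],d[0])).round(1))
for q in (S,T):
    d=q[1]-q[0];print("w",np.linalg.norm(d).round(4),np.degrees(np.arctan2(d[1],d[0])).round(1)+90)
print("ctr S",((S[0]+S[1]+S[2]+S[3])/4).round(4),"ctr T",((T[0]+T[2])/2).round(4))
f=lambda x,y:(355+x/3.0075,165+(y-300)/3.0075); g=lambda x,y:(270+(x-400)/3.738,175+(y-300)/3.738)
print("cup T",onz(ct,f(105,470),.064),"S",onz(cs,g(583,491),.064))
for n,p in dict(bl=(210,362),br=(378,398),fl=(168,552),fr=(335,590)).items(): print(n,onz(ct,f(*p),.091).round(4))
a,b=onz(ct,f(217,521),.127),onz(ct,f(313,543),.127);print("bar T",a,b,(a+b)/2,np.linalg.norm(a-b))
for n,p in dict(fl=(693,438),fr=(756,366),bl=(493,402),br=(568,331)).items(): print(n,onz(cs,g(*p),.089).round(4))
a,b=onz(cs,g(677,350),.127),onz(cs,g(708,330),.127);print("bar S",a,b)
E
```

```text
[[0.578 0.278 0.01 ]
 [0.592 0.223 0.01 ]
 [0.496 0.197 0.01 ]
 [0.48  0.254 0.01 ]]
[[0.577 0.276 0.01 ]
 [0.593 0.217 0.01 ]
 [0.496 0.192 0.01 ]]
len 0.0994 yaw 14.8
len 0.1004 yaw 14.0
len 0.1005 yaw 14.7
w 0.0574 14.099999999999994
w 0.0609 14.799999999999997
ctr S [0.5363 0.2381 0.01  ] ctr T [0.5364 0.2339 0.01  ]
cup T [ 0.61417428 -0.05658462  0.064     ] S [ 0.62091015 -0.05043556  0.064     ]
bl [ 0.7003 -0.1362  0.091 ]
br [ 0.6748 -0.2716  0.091 ]
fl [ 0.548  -0.1045  0.091 ]
fr [ 0.5209 -0.2379  0.091 ]
bar T [ 0.57139921 -0.1367339   0.127     ] [ 0.55611893 -0.21146649  0.127     ] [ 0.56375907 -0.17410019  0.127     ] 0.07627874404111376
fl [ 0.5509 -0.0972  0.089 ]
fr [ 0.5209 -0.2262  0.089 ]
bl [ 0.7026 -0.1264  0.089 ]
br [ 0.674  -0.2628  0.089 ]
bar S [ 0.57276484 -0.16008134  0.127     ] [ 0.55551303 -0.20006003  0.127     ]
```

```bash
cat >> h.py <<'E'
from scipy.spatial.transform import Rotation as Ro
def go(*targets):  # targets (pos,R) -> rows from present pose
    s=arm.read_state(); R0=np.array(s["orientation"]); p0=np.array(s["tool_pos"])
    for p,R in targets:
        print((R0.T@(np.array(p)-p0)*1000).round(1).tolist(), np.degrees(Ro.from_matrix(R0.T@np.array(R)).as_rotvec()).round(2).tolist())
def frame(y,z):
    z=np.array(z)/np.linalg.norm(z); y=np.array(y)-np.dot(y,z)*z; y/=np.linalg.norm(y); return np.c_[np.cross(y,z),y,z]
yr=np.radians(14.5); mouth=np.array([.536,.236,0])+[-.014*np.cos(yr),-.014*np.sin(yr),.071]
ax=np.array([-np.sin(np.radians(35))*np.cos(yr),-np.sin(np.radians(35))*np.sin(yr),np.cos(np.radians(35))])
Rp=frame([-np.sin(yr),np.cos(yr),0],-ax)
def st():
    s=arm.read_state(); print("t",round(s["t"],2),"p",np.round(s["tool_pos"],4),"F",np.round(s["force"],1),"gap",round(s["finger_gap"],4),"q",np.round(s["qpos"],2))
E
python3 - <<'E'
from h import *
cs,ct=viewer.camera_info("side"),viewer.camera_info("top")
for a in ((407,75),(262,72)):
  for b in ((240,308),(197,322),(275,125)): p,e=tri(cs,a,ct,b);print(a,b,p.round(3),round(e,4))
R0=np.array(arm.read_state()["orientation"]); st()
go(([.12,.30,.2],R0),([.30,.14,.22],R0),(mouth+.16*ax,Rp),(mouth+.036*ax,Rp)); print(mouth+.16*ax)
E
```

```text
(407, 75) (240, 308) [0.425 0.233 0.515] 0.0082
(407, 75) (197, 322) [0.413 0.3   0.53 ] 0.0133
(407, 75) (275, 125) [0.569 0.184 0.543] 0.3017
(262, 72) (240, 308) [0.538 0.265 0.527] 0.2258
(262, 72) (197, 322) [0.517 0.33  0.542] 0.2286
(262, 72) (275, 125) [0.708 0.18  0.503] 0.0516
t 1.0 p [0.1922 0.4886 0.2313] F [-0.4  0.4  1.1] gap 0.0853 q [ 1.2   0.26 -0.14  1.17  0.    1.57]
[-1.9, -201.9, 31.3] [0.0, 0.0, 0.0]
[-227.9, -284.9, 11.3] [0.0, 0.0, 0.0]
[-326.8, -171.3, 29.2] [-10.98, -33.83, -34.83]
[-384.4, -129.5, 130.8] [-10.98, -33.83, -34.83]
[0.43359687 0.20951675 0.20206433]
```

>>> servo_tool:
  moves:
    - [0,-2,-202,31,0,0,0]
    - [0,-2,-202,31,0,0,0]
    - [0,-2,-202,31,0,0,0]
    - [0,-2,-202,31,0,0,0]
    - [0,-2,-202,31,0,0,0]
    - [0,-2,-202,31,0,0,0]
    - [0,-228,-285,11,0,0,0]
    - [0,-228,-285,11,0,0,0]
    - [0,-228,-285,11,0,0,0]
    - [0,-228,-285,11,0,0,0]
    - [0,-228,-285,11,0,0,0]
    - [0,-228,-285,11,0,0,0]
    - [0,-228,-285,11,0,0,0]
    - [0,-228,-285,11,0,0,0]

```text
t: 2.17
tool_pos: [0.3013, 0.1389, 0.2206]
orientation: [[-0.929, 0.371, 0.0], [0.371, 0.929, 0.001], [-0.0, 0.001, -1.0]]
force: [-0.5, 0.4, 0.5]
finger_gap: 0.085
```

```bash
python3 - <<'E'
from h import *
st(); go((mouth+.15*ax,Rp))
E
```

```text
t 2.17 p [0.3013 0.1389 0.2206] F [-0.5  0.4  0.5] gap 0.085 q [ 0.43 -0.07 -0.54  1.1   0.    0.81]
[-101.2, 118.0, 26.8] [-11.04, -33.79, -35.15]
```

>>> servo_tool:
  moves:
    - [0,-101,118,27,-11,-33.8,-35]
    - [0,-101,118,27,-11,-33.8,-35]
    - [0,-101,118,27,-11,-33.8,-35]
    - [0,-101,118,27,-11,-33.8,-35]
    - [0,-101,118,27,-11,-33.8,-35]
    - [0,-101,118,27,-11,-33.8,-35]
    - [0,-101,118,27,-11,-33.8,-35]
    - [0,-101,118,27,-11,-33.8,-35]
    - [0,-101,118,27,-11,-33.8,-35]
    - [0,-101,118,27,-11,-33.8,-35]

```text
t: 3.0
tool_pos: [0.438, 0.2145, 0.1949]
orientation: [[-0.792, -0.253, 0.555], [-0.207, 0.967, 0.147], [-0.574, 0.002, -0.819]]
force: [0.5, 0.4, 0.1]
finger_gap: 0.0857
```

```bash
python3 - <<'E'
from h import *
st(); c=viewer.camera_info("wrist"); f=viewer.grab_frame("wrist")
im=f[:,:,::-1].copy()
for th in ("probe","rest"): print(th,[(np.round(r["location"],1).tolist(),round(r["conf"],2)) for r in recognise("wrist",th)])
for d,col in ((0,(0,0,255)),(.036,(0,255,0)),(.074,(255,0,0))):
    u=proj(c,mouth+d*ax)[0]; print(d,u.round(1)); cv2.circle(im,tuple(int(v) for v in u),4,col,1)
cv2.imwrite("pics/w1.png",im)
E
```

```text
t 3.0 p [0.438  0.2145 0.1949] F [0.5 0.4 0.1] gap 0.0857 q [ 0.57 -0.14 -0.9   0.22 -0.18  0.26]
probe [([245.7, 308.9], 0.84), ([223.3, 576.7], 0.62)]
rest [([167.2, 312.8], 0.85)]
0 [313.2 224.3]
0.036 [312.7 239.3]
0.074 [312.  259.9]
```

View pics/w1.png

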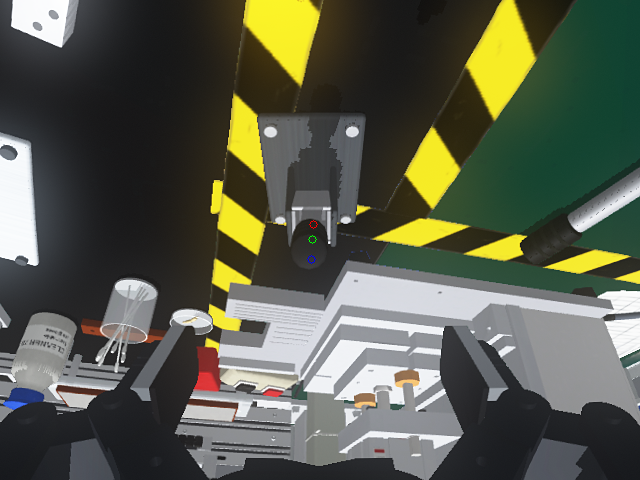

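```bash
python3 - <<'E'
from h import *
c=viewer.camera_info("wrist"); P=mouth+.074*ax; u=proj(c,P)[0]
for k in (0,1): print("px per mm tool","xy"[k],((proj(c,P+.001*Rp[:,k])[0]-u)).round(2))
im=cv2.imread("pics/w1.png")[195:290,270:350]; cv2.imwrite("pics/w1c.png",cv2.convertScaleAbs(cv2.resize(im,None,fx=6,fy=6,interpolation=cv2.INTER_CUBIC),alpha=2.5,beta=20))
go((mouth+.036*ax,Rp))
E
```

```text
px per mm tool x [-0.01 -1.74]
px per mm tool y [1.84 0.  ]
[2.6, -3.7, 114.8] [0.14, 0.15, 0.07]
```

View pics/w1c.png

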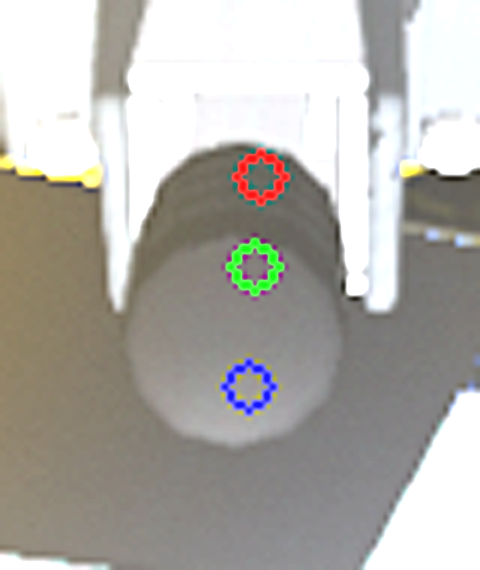

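The close crop confirms it: dark head and grey stem in the rest socket. The head face centre is at (309,252), against (312,260) predicted, so I shift +4.5 mm in tool x and −1.6 mm in y.

>>> servo_tool:
  moves:
    - [0,7,-5.3,30,0,0,0]
    - [0,7,-5.3,65,0,0,0]
    - [0,7,-5.3,95,0,0,0]
    - [0,7,-5.3,113,0,0,0]
    - [0,7,-5.3,113,0,0,0]
    - [1,7,-5.3,113,0,0,0]
    - [1,7,-5.3,113,0,0,0]
    - [1,7,-5.3,113,0,0,0]
    - [1,7,-5.3,113,0,0,0]
    - [1,7,-5.3,113,0,0,0]
    - [1,7,-5.3,113,0,0,0]
    - [1,7,-5.3,113,0,0,0]
    - [1,7,-5.3,113,0,0,0]
    - [1,7,-5.3,113,0,0,0]
  grip_force: 50

```text
t: 4.32
tool_pos: [0.4958, 0.2229, 0.098]
orientation: [[-0.791, -0.254, 0.556], [-0.207, 0.967, 0.146], [-0.575, 0.0, -0.818]]
force: [-4.6, -1.2, 6.2]
finger_gap: 0.0201
```

>>> servo_tool:
  moves:
    - [1,0,0,-15,0,0,0]
    - [1,0,0,-35,0,0,0]
    - [1,0,0,-60,0,0,0]
    - [1,0,0,-80,0,0,0]
    - [1,0,0,-80,0,0,0]
    - [1,0,0,-80,0,0,0]

```text
t: 4.82
tool_pos: [0.4515, 0.2112, 0.1636]
orientation: [[-0.791, -0.254, 0.557], [-0.207, 0.967, 0.146], [-0.576, 0.0, -0.818]]
force: [-0.0, -0.7, -1.6]
finger_gap: 0.0199
```

```bash
python3 - <<'E'
from h import *
st(); c=viewer.camera_info("wrist"); f=viewer.grab_frame("wrist")
im=f[:,:,::-1].copy(); 
s=arm.read_state();p=np.array(s["tool_pos"]);R=np.array(s["orientation"])
# expected stem points along tool z from grasp point
for d in (-.019+.019,.019,.04,.06,.0755): print(d,proj(c,p+R[:,2]*d).round(1).tolist())
cv2.imwrite("pics/w2.png",cv2.convertScaleAbs(im,alpha=1.5))
g=np.radians(-11.3); cup=np.array([.617,-.054,.014]); Rb=frame([np.cos(g),np.sin(g),0],[0,0,-1])
go(([.40,.08,.26],Rb),(cup+[0,0,.092+.075],Rb))
E
```

```text
t 4.82 p [0.4515 0.2112 0.1636] F [-0.  -0.7 -1.6] gap 0.0199 q [ 0.54 -0.07 -0.95  0.1  -0.16  0.24]
0.0 [[319.1, 328.2]]
0.019 [[319.0, 305.8]]
0.04 [[319.0, 285.7]]
0.06 [[318.9, 270.0]]
0.0755 [[318.9, 259.6]]
[11.9, -113.8, -127.3] [35.29, 22.06, 111.78]
[-86.8, -298.4, 38.4] [35.29, 22.06, 111.78]
```

View pics/w2.png

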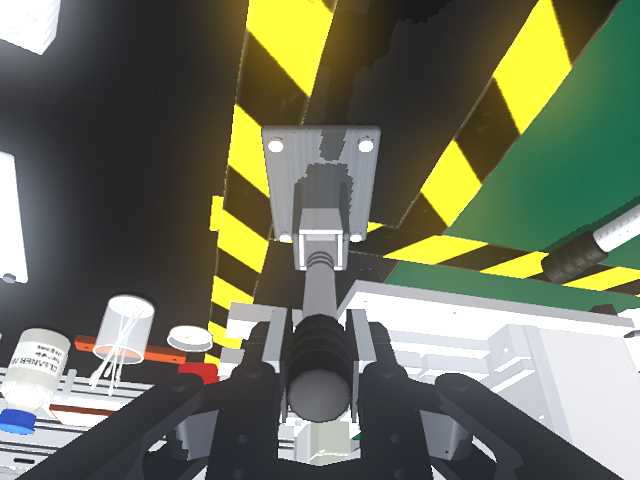

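The probe is held in line with the tool, and its tip at (322,253) is clear of the socket. Next is the cup, with the flipped jaw direction for a shorter turn.

```bash
cat >> h.py <<'E'
g=np.radians(-11.3); cup=np.array([.617,-.054,.014]); Rb=frame([-np.cos(g),-np.sin(g),0],[0,0,-1])
E
python3 - <<'E'
from h import *
go(([.43,.08,.24],Rb),(cup+[0,0,.092+.085],Rb))
E
```

```text
[-0.4, -121.4, -94.3] [-19.55, 31.27, -61.93]
[-92.6, -298.4, 30.2] [-19.55, 31.27, -61.93]
```

>>> servo_tool:
  moves:
    - [1,0,-121,-94,-19.55,31.27,-61.93]
    - [1,0,-121,-94,-19.55,31.27,-61.93]
    - [1,0,-121,-94,-19.55,31.27,-61.93]
    - [1,0,-121,-94,-19.55,31.27,-61.93]
    - [1,0,-121,-94,-19.55,31.27,-61.93]
    - [1,0,-121,-94,-19.55,31.27,-61.93]
    - [1,0,-121,-94,-19.55,31.27,-61.93]
    - [1,0,-121,-94,-19.55,31.27,-61.93]
    - [1,0,-121,-94,-19.55,31.27,-61.93]
    - [1,0,-121,-94,-19.55,31.27,-61.93]
    - [1,-50,-215,-30,-19.55,31.27,-61.93]
    - [1,-50,-215,-30,-19.55,31.27,-61.93]
    - [1,-92.6,-298.4,30,-19.55,31.27,-61.93]
    - [1,-92.6,-298.4,30,-19.55,31.27,-61.93]
    - [1,-92.6,-298.4,30,-19.55,31.27,-61.93]
    - [1,-92.6,-298.4,30,-19.55,31.27,-61.93]
    - [1,-92.6,-298.4,30,-19.55,31.27,-61.93]
    - [1,-92.6,-298.4,30,-19.55,31.27,-61.93]
    - [1,-92.6,-298.4,30,-19.55,31.27,-61.93]

```text
t: 6.45
tool_pos: [0.6161, -0.0542, 0.1889]
orientation: [[-0.197, -0.98, -0.004], [-0.98, 0.197, -0.0], [0.001, 0.004, -1.0]]
force: [-0.4, 0.7, -0.8]
finger_gap: 0.0196
```

```bash
python3 - <<'E'
from h import *
st(); ims=[]
s=arm.read_state();p=np.array(s["tool_pos"]);R=np.array(s["orientation"])
for n,(c0,r0) in dict(wrist=(220,130),side=(270,130),top=(360,170)).items():
    c=viewer.camera_info(n); f=viewer.grab_frame(n)[:,:,::-1].copy()
    print(n,"tip",proj(c,p+R[:,2]*.092).round(1).tolist(),"cupmouth",proj(c,cup+[0,0,.05]).round(1).tolist(),"cup_floor",[(np.round(r["location"],1).tolist(),round(r["conf"],2)) for r in recognise(n,"cup_floor")])
    w,h=(200,225) if n=="wrist" else (100,112)
    if n=="wrist": c0,r0=220,150
    im=cv2.resize(f[r0:r0+h,c0:c0+w],(400,450) if n=="wrist" else (400,448),interpolation=cv2.INTER_CUBIC)[:448]
    cv2.imwrite(f"pics/x_{n}.png",f); ims.append(im)
cv2.imwrite("pics/w3.png",np.hstack(ims[:2]))
E
```

```text
t 6.45 p [ 0.6161 -0.0542  0.1889] F [-0.4  0.7 -0.8] gap 0.0196 q [-0.09  0.44  0.03  1.16 -0.   -1.46]
wrist tip [[318.8, 251.8]] cupmouth [[316.7, 236.1]] cup_floor [([122.8, 276.7], 0.93)]
side tip [[321.2, 214.4]] cupmouth [[320.7, 225.6]] cup_floor [([226.3, 328.6], 0.85)]
top tip [[390.5, 219.7]] cupmouth [[388.9, 220.3]] cup_floor [([217.3, 381.0], 0.76)]
```

View pics/w3.png

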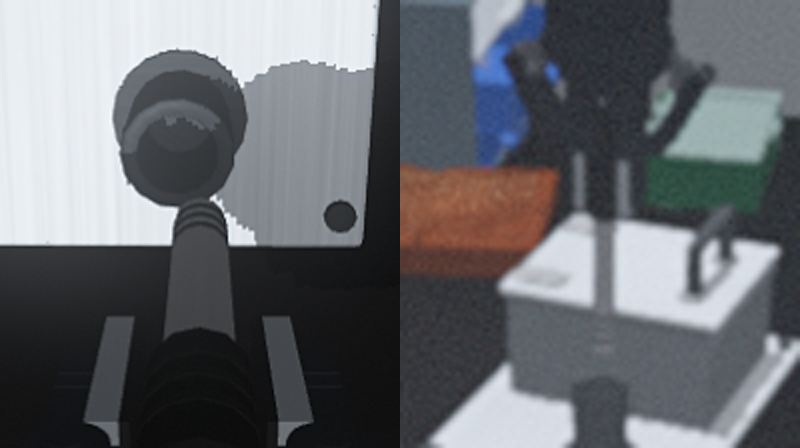

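```bash
python3 - <<'E'
from h import *
c=viewer.camera_info("wrist"); print(onz(c,(310,226),.064)); print((-np.array(c["R"]).T@c["t"]).round(3))
cs=viewer.camera_info("side"); print(onz(cs,(320,225.8),.064))
ct=viewer.camera_info("top")
E
```

```text
[ 0.62101228 -0.0603473   0.064     ]
[ 0.601 -0.132  0.334]
[ 0.61854697 -0.05255661  0.064     ]
```

```bash
python3 - <<'E'
from h import *
s=arm.read_state();p=np.array(s["tool_pos"]);R=np.array(s["orientation"]); a=np.linspace(0,6.283,73)
C=np.c_[np.cos(a),np.sin(a),0*a]
c=viewer.camera_info("wrist")
def bb(X): u=proj(c,X); return u.min(0).round(1),u.max(0).round(1)
print("tip",bb(p+R[:,2]*.092+C*.0075)); 
for q in ([.617,-.054],[.621,-.0603],[.618,-.057]): print(q,bb(np.r_[q,.064]+C*.019),"inner",bb(np.r_[q,.064]+C*.013))
f=cv2.imread("pics/x_wrist.png"); im=f[185:265,265:355]; cv2.imwrite("pics/w4.png",cv2.convertScaleAbs(cv2.resize(im,None,fx=7,fy=7,interpolation=cv2.INTER_CUBIC),alpha=1.8,beta=10))
E
```

```text
tip (array([305.8, 239.4]), array([331.7, 264. ]))
[0.617, -0.054] (array([289.1, 205.7]), array([346.8, 261.1])) inner (array([298.2, 214.8]), array([337.7, 252.7]))
[0.621, -0.0603] (array([281. , 197.5]), array([339.1, 253.5])) inner (array([290.2, 206.6]), array([329.9, 245. ]))
[0.618, -0.057] (array([286.6, 201.5]), array([344.5, 257.3])) inner (array([295.7, 210.6]), array([335.3, 248.8]))
```

View pics/w4.png

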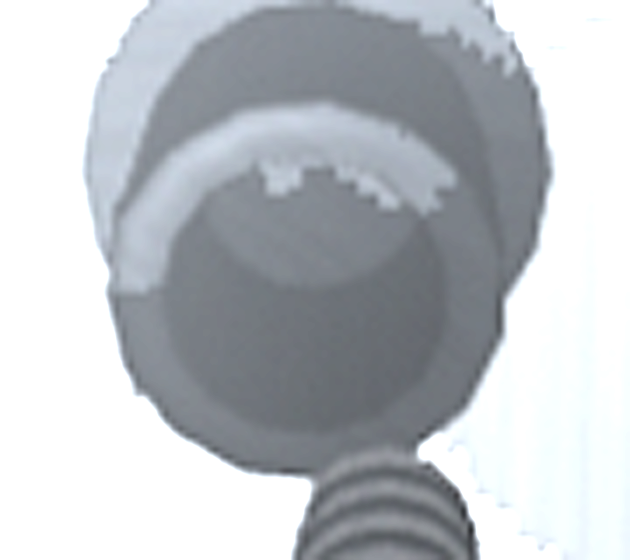

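```bash
python3 - <<'E'
from h import *
c=viewer.camera_info("wrist"); s=arm.read_state();R=np.array(s["orientation"]);p=np.array(s["tool_pos"])
t=onz(c,(320.4,261.7),p[2]-.092);m=onz(c,(308.9,226.1),.064);print(t,m,p)
for dz in (-.092,-.082): print((R.T@(m-onz(c,(320.4,261.7),p[2]+dz))*1000).round(1))
cs=viewer.camera_info("side");print(proj(cs,t),proj(cs,m))
E
```

```text
[ 0.61676547 -0.04748051  0.09957956] [ 0.62173146 -0.06042154  0.064     ] [ 0.61650839 -0.05357522  0.19157956]
[11.7 -7.4 35.6]
[ 8.  -7.4 45.6]
[[320.35222147 214.59088332]] [[319.37103102 224.28624748]]
```

>>> servo_tool:
  moves:
    - [1,11.5,-7,0,0,0,0]
    - [1,11.5,-7,15,0,0,0]
    - [1,11.5,-7,24,0,0,0]
    - [1,11.5,-7,24,0,0,0]
    - [1,11.5,-7,24,0,0,0]

```text
t: 7.17
tool_pos: [0.6206, -0.067, 0.1662]
orientation: [[-0.196, -0.981, -0.003], [-0.981, 0.196, -0.001], [0.001, 0.003, -1.0]]
force: [-0.6, 0.3, -0.8]
finger_gap: 0.0195
```

```bash
python3 - <<'E'
from h import *
st(); ims=[]
for n,(c0,r0,k) in dict(wrist=(270,175,4),side=(295,190,8)).items():
    f=viewer.grab_frame(n)[:,:,::-1]
    ims.append(cv2.convertScaleAbs(cv2.resize(f[r0:r0+400//k,c0:c0+400//k],(400,400),interpolation=cv2.INTER_CUBIC),alpha=1.8,beta=10))
cv2.imwrite("pics/w5.png",np.hstack(ims))
E
```

```text
t 7.17 p [ 0.6206 -0.067   0.1662] F [-0.6  0.3 -0.8] gap 0.0195 q [-0.11  0.46 -0.    1.11 -0.   -1.48]
```

View pics/w5.png

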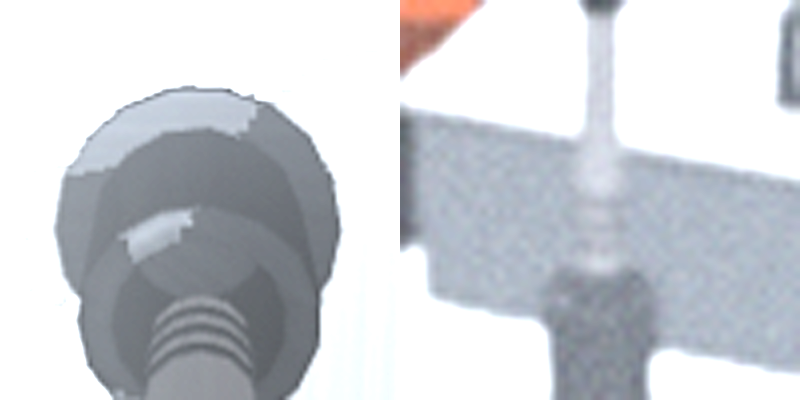

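The tip is centred over the mouth in both views: cols 200 and 199 in the wrist crop, 600 and 602 in the side crop. I descend.

>>> servo_tool:
  moves:
    - [1,0,0,8,0,0,0]
    - [1,0,0,15,0,0,0]
    - [1,0,0,22,0,0,0]
    - [1,0,0,30,0,0,0]
    - [1,0,0,38,0,0,0]
    - [1,0,0,44,0,0,0]
    - [1,0,0,48,0,0,0]
    - [1,0,0,48,0,0,0]

```text
t: 7.93
tool_pos: [0.6205, -0.0668, 0.1175]
orientation: [[-0.196, -0.981, -0.003], [-0.981, 0.196, -0.0], [0.001, 0.003, -1.0]]
force: [0.0, -0.3, -0.9]
finger_gap: 0.0195
```

Inside the cup with no contact. I go on down until it touches.

>>> servo_tool:
  moves:
    - [1,0,0,3,0,0,0]
    - [1,0,0,6,0,0,0]
    - [1,0,0,8,0,0,0]
    - [1,0,0,10,0,0,0]
    - [1,0,0,10,0,0,0]

```text
t: 8.35
tool_pos: [0.6216, -0.0669, 0.1091]
orientation: [[-0.196, -0.981, -0.0], [-0.981, 0.196, -0.001], [0.001, 0.0, -1.0]]
force: [-0.4, 0.4, -0.8]
finger_gap: 0.0201
```

>>> servo_tool:
  moves:
    - [1,0,0,2,0,0,0]
    - [1,0,0,3,0,0,0]
    - [1,0,0,4,0,0,0]
    - [1,0,0,4,0,0,0]

```text
t: 8.68
tool_pos: [0.6222, -0.0669, 0.1088]
orientation: [[-0.196, -0.981, 0.003], [-0.981, 0.196, -0.001], [0.0, -0.003, -1.0]]
force: [-5.2, 0.3, 17.9]
finger_gap: 0.0197
```

Floor reached: 18 N at TCP z 0.109, with 0.106 expected. I ease off and release.

>>> servo_tool:
  moves:
    - [1,0,0,-2,0,0,0]
    - [1,0,0,-2,0,0,0]
    - [0.6,0,0,-2,0,0,0]
    - [0.3,0,0,-2,0,0,0]
    - [0,0,0,-2,0,0,0]
    - [0,0,0,-2,0,0,0]
    - [0,0,0,-2,0,0,0]
    - [0,0,0,-2,0,0,0]
    - [0,0,0,-25,0,0,0]
    - [0,0,0,-60,0,0,0]
    - [0,0,0,-90,0,0,0]
    - [0,0,0,-110,0,0,0]
    - [0,0,0,-110,0,0,0]
    - [0,0,0,-110,0,0,0]

```text
t: 9.85
tool_pos: [0.6226, -0.067, 0.2163]
orientation: [[-0.196, -0.981, 0.002], [-0.981, 0.196, -0.001], [0.001, -0.003, -1.0]]
force: [0.5, 0.5, -0.5]
finger_gap: 0.0856
```

```bash
python3 - <<'E'
from h import *
st()
hinge=np.array([.687,-.2,.083]); Rbox=np.array([[np.cos(g),-np.sin(g),0],[np.sin(g),np.cos(g),0],[0,0,1]])
bar=hinge+Rbox@[-.129,0,.044]; print("bar",bar)
ims=[]
for n,(c0,r0,k) in dict(wrist=(0,0,1),side=(280,150,4)).items():
    c=viewer.camera_info(n);f=viewer.grab_frame(n)[:,:,::-1]
    print(n,[(np.round(r["location"],1).tolist(),round(r["conf"],2)) for r in recognise(n,"lid_bar")],proj(c,bar).round(1).tolist())
    ims.append(cv2.convertScaleAbs(cv2.resize(f[r0:r0+300//k*2,c0:c0+400//k] if k>1 else f,(400,600) if k>1 else (400,300),interpolation=cv2.INTER_AREA),alpha=1.5,beta=10))
ims[0]=np.vstack([ims[0],ims[0]*0]); cv2.imwrite("pics/w6.png",np.hstack(ims))
go((bar+[0,0,.10],Rb))
E
```

```text
t 9.85 p [ 0.6226 -0.067   0.2163] F [ 0.5  0.5 -0.5] gap 0.0856 q [-0.11  0.44  0.09  1.22 -0.   -1.48]
bar [ 0.56050071 -0.17472295  0.127     ]
wrist [([72.9, 294.6], 0.64), ([126.2, 290.3], 0.48)] [[398.9, 30.1]]
side [([196.8, 332.4], 0.86)] [[349.3, 186.6]]
[117.7, 37.6, -13.7] [0.24, -0.07, -0.01]
```

View pics/w6.png

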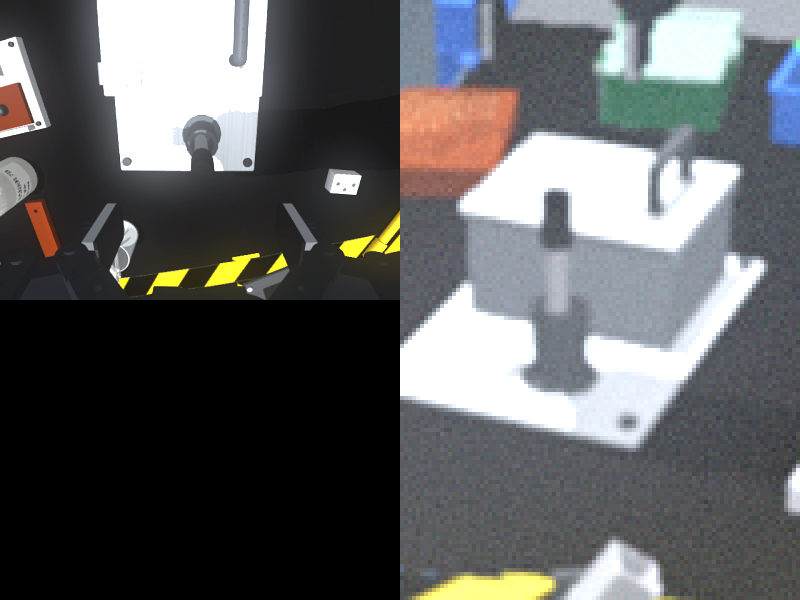

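The probe stands upright and seated in the cup at side (319,205) and is released. The bar shows at wrist col ~384 against 399 predicted, about 7 mm off. I go above it and re-measure.

>>> servo_tool:
  moves:
    - [0,40,12,-14,0,0,0]
    - [0,80,24,-14,0,0,0]
    - [0,117,32,-14,0,0,0]
    - [0,117,32,-14,0,0,0]
    - [0,117,32,-14,0,0,0]
    - [0,117,32,-14,0,0,0]

```text
t: 10.55
tool_pos: [0.5667, -0.1752, 0.228]
orientation: [[-0.197, -0.98, -0.003], [-0.98, 0.197, 0.0], [0.0, 0.003, -1.0]]
force: [0.7, -0.9, 0.1]
finger_gap: 0.0852
```

```bash
python3 - <<'E'
from h import *
st()
bar=np.array([.5655,-.175,.127]); n="wrist"
c=viewer.camera_info(n);f=viewer.grab_frame(n)[:,:,::-1].copy()
print([(np.round(r["location"],1).tolist(),round(r["conf"],2)) for r in recognise(n,"lid_bar")])
u=proj(c,[bar,bar+.032*Rb[:,0],bar-.032*Rb[:,0]]);print(u.round(1).tolist())
for q in u: cv2.circle(f,tuple(int(v) for v in q),3,(0,0,255),-1)
cv2.imwrite("pics/w7.png",f)
s=arm.read_state();p=np.array(s["tool_pos"])
print(np.degrees(np.arctan2(-Rb[1,1],-Rb[0,1])))
E
```

```text
t 10.55 p [ 0.5667 -0.1752  0.228 ] F [ 0.7 -0.9  0.1] gap 0.0852 q [-0.3   0.38  0.03  1.22 -0.   -1.67]
[]
[[320.4, 246.9], [320.4, 194.2], [320.4, 295.8]]
-11.300000000000002
```

View pics/w7.png

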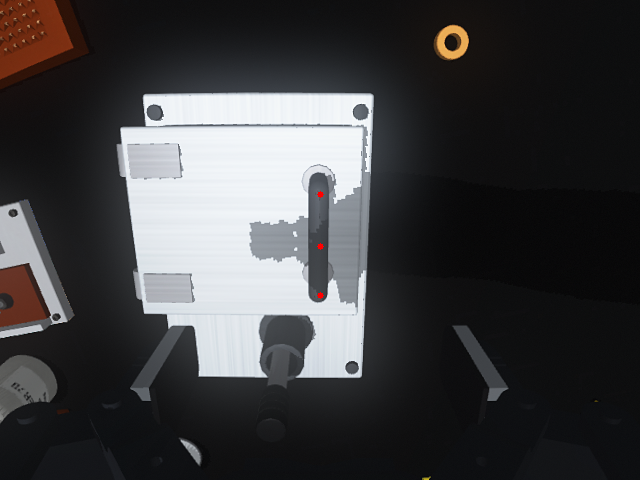

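Bar along cols 317–320, rows 173–300. It is centred laterally to about 1 mm and aligned with the tool. I descend and grip.

>>> servo_tool:
  moves:
    - [0,3,-1,30,0,0,0]
    - [0,3,-1,65,0,0,0]
    - [0,3,-1,95,0,0,0]
    - [0,3,-1,112,0,0,0]
    - [0,3,-1,119,0,0,0]
    - [0,3,-1,119,0,0,0]
    - [0.5,3,-1,119,0,0,0]
    - [1,3,-1,119,0,0,0]
    - [1,3,-1,119,0,0,0]
    - [1,3,-1,119,0,0,0]
    - [1,3,-1,119,0,0,0]
    - [1,3,-1,119,0,0,0]
    - [1,3,-1,119,0,0,0]
    - [1,3,-1,119,0,0,0]
    - [1,3,-1,119,0,0,0]
    - [1,3,-1,119,0,0,0]
  grip_force: 70

```text
t: 11.98
tool_pos: [0.5663, -0.1784, 0.1109]
orientation: [[-0.197, -0.98, -0.002], [-0.98, 0.197, -0.001], [0.001, 0.002, -1.0]]
force: [-3.6, 0.8, 4.7]
finger_gap: 0.0095
```

>>> servo_tool:
  moves:
    - [1,0,0,-0.5,0,0,0]
    - [1,0,-0.2,-1,0,0,0]
    - [1,0,-0.3,-1.5,0,0,0]
    - [1,0,-0.5,-2,0,0,0]
    - [1,0,-0.7,-2.5,0,0,0]
    - [1,0,-0.8,-3,0,0,0]
    - [1,0,-1,-3.5,0,0,0]
    - [1,0,-1.2,-4,0,0,0]
    - [1,0,-1.4,-4.5,0,0,0]
    - [1,0,-1.6,-5,0,0,0]
    - [1,0,-1.6,-5,0,0,0]

```text
t: 12.9
tool_pos: [0.567, -0.1785, 0.1131]
orientation: [[-0.196, -0.981, -0.006], [-0.981, 0.196, 0.0], [0.001, 0.006, -1.0]]
force: [-5.7, -1.0, -13.6]
finger_gap: 0.0097
```

>>> servo_tool:
  moves:
    - [1,0,0,-0.4,0,0,0]
    - [1,0,0,-0.8,0,0,0]
    - [1,0,0,-1.2,0,0,0]
    - [1,0,0,-1.6,0,0,0]
    - [1,0,-0.1,-2,0,0,0]
    - [1,0,-0.2,-2.4,0,0,0]
    - [1,0,-0.3,-2.8,0,0,0]
    - [1,0,-0.4,-3.2,0,0,0]
    - [1,0,-0.5,-3.6,0,0,0]
    - [1,0,-0.6,-4,0,0,0]
    - [1,0,-0.6,-4,0,0,0]

```text
t: 13.82
tool_pos: [0.5697, -0.1791, 0.12]
orientation: [[-0.196, -0.981, -0.0], [-0.981, 0.196, -0.001], [0.001, 0.0, -1.0]]
force: [-5.1, 0.3, -1.4]
finger_gap: 0.0092
```

Gasket broken gently: 9 mm up and back along the arc, force low. I continue to about 24 mm of bar lift.

>>> servo_tool:
  moves:
    - [1,0,-0.4,-1,0,0,0]
    - [1,0,-0.8,-2,0,0,0]
    - [1,0,-1.2,-3,0,0,0]
    - [1,0,-1.6,-4,0,0,0]
    - [1,0,-2,-5,0,0,0]
    - [1,0,-2.4,-6,0,0,0]
    - [1,0,-2.8,-7,0,0,0]
    - [1,0,-3.2,-8,0,0,0]
    - [1,0,-3.6,-9,0,0,0]
    - [1,0,-4,-10,0,0,0]
    - [1,0,-4.4,-11,0,0,0]
    - [1,0,-4.8,-12,0,0,0]
    - [1,0,-5.2,-13,0,0,0]
    - [1,0,-5.6,-14,0,0,0]
    - [1,0,-5.6,-14,0,0,0]
    - [1,0,-5.6,-14,0,0,0]

```text
t: 15.15
tool_pos: [0.5756, -0.1803, 0.1331]
orientation: [[-0.196, -0.981, -0.0], [-0.981, 0.196, -0.001], [0.001, 0.0, -1.0]]
force: [-3.4, -1.5, -5.7]
finger_gap: 0.0099
```

```bash
python3 - <<'E'
from h import *
st(); ims=[]
for n,(c0,r0) in dict(side=(270,155),wrist=(0,0)).items():
    f=viewer.grab_frame(n)[:,:,::-1]
    if n=="side": f=cv2.resize(f[r0:r0+100,c0:c0+125],(500,400),interpolation=cv2.INTER_CUBIC)
    else: f=cv2.resize(f,(300,225)); f=np.vstack([f,np.zeros((175,300,3),np.uint8)])
    ims.append(cv2.convertScaleAbs(f,alpha=1.5,beta=10))
cv2.imwrite("pics/w8.png",np.hstack(ims))
E
```

```text
t 15.15 p [ 0.5756 -0.1803  0.1331] F [-3.4 -1.5 -5.7] gap 0.0099 q [-0.3   0.45 -0.12  1.01 -0.   -1.68]
```

View pics/w8.png

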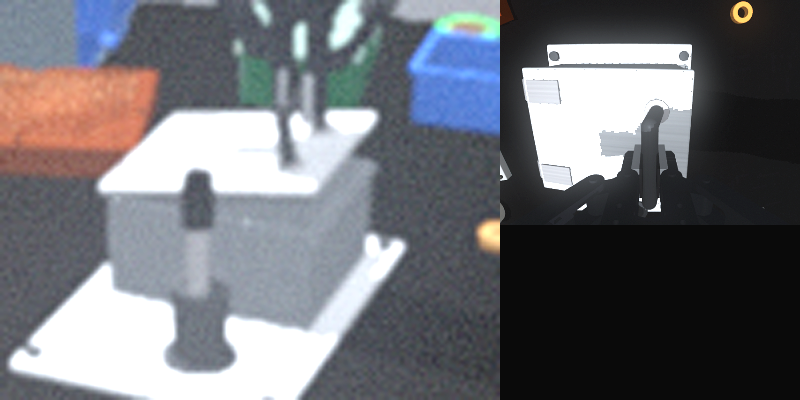

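The lid is open, with its front-left corner up from row 211.9 to 202.5, about 26 mm. The bar's travel says about 28 mm. I raise it another 1 mm and settle.

>>> servo_tool:
  moves:
    - [1,0,-0.3,-0.7,0,0,0]
    - [1,0,-0.5,-1.4,0,0,0]
    - [1,0,-0.5,-1.4,0,0,0]
    - [1,0,-0.5,-1.4,0,0,0]
    - [1,0,-0.5,-1.4,0,0,0]
    - [1,0,-0.5,-1.4,0,0,0]
    - [1,0,-0.5,-1.4,0,0,0]
    - [1,0,-0.5,-1.4,0,0,0]
    - [1,0,-0.5,-1.4,0,0,0]
    - [1,0,-0.5,-1.4,0,0,0]

```text
t: 16.08
tool_pos: [0.5763, -0.1804, 0.1346]
orientation: [[-0.196, -0.981, 0.0], [-0.981, 0.196, -0.001], [0.001, -0.001, -1.0]]
force: [2.4, -3.0, -8.5]
finger_gap: 0.0094
```

```bash
python3 - <<'E'
from h import *
st(); print(arm.close_job())
E
```

```text
t 16.08 p [ 0.5763 -0.1804  0.1346] F [ 2.4 -3.  -8.5] gap 0.0094 q [-0.3   0.45 -0.12  1.01 -0.   -1.68]
the job is handed in; nothing more can be done
None
```

The job is handed in at t = 16.1 s of the 51 s allowed. The probe stands in the cup and the arm is still holding the lid slightly open.

**Probe:** I drew it out of the rest along its axis and lowered it into the cup until it touched the floor. Contact was about 18 N with the fingertips at 0.109 m, against 0.106 m expected. I then eased off 2 mm and let go. The side view afterwards showed it seated and upright.

**Lid:** I gripped the bar and pulled up slowly. I read 13.6 N upward on the bar before the gasket gave, and the lid came free without flying open. I followed the lid's arc and held. At the end the bar had risen 23.7 mm and moved back 10 mm. That is about 0.19 rad, or a front gap of about 30 mm.

**Bystanders:** I did not touch the die, jar or collar, but I did not re-measure their positions.

**Checks that disagreed or were not repeated:**
- **Gap estimate:** before the final 1.4 mm rise, the side picture gave about 26 mm while the bar's travel gave about 28 mm. I took no picture after that rise.
- **Hold force:** the last upward hold read about 8.5 N, above the 2 to 6 N expected. The reading changed by a few newtons between moves.
- **Wrist camera:** its rows were offset about 10 px from the fixed cameras, so I lined up the probe and cup relative to each other in its picture.
- **Finger gap:** it read 9.5 mm on the 12 mm bar, but the bar and lid followed every move.

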